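# Find the full film carton by its weight

## Robot

A 7-joint arm with a two-finger parallel gripper is mounted at the origin on a cart in front of the work surface, level with it; the furniture and walls round the work are solid. World frame = base frame: x ahead of the robot, y to its left, z up, the work surface at z = 0. Lengths are in m, angles in rad, forces in N, time in s.
With the tool pointing down it reaches from about 0.35 to 0.9 m from the base axis. Payload 19.9 kg.
Tool frame: the origin (TCP) lies between the finger pads; the fingertips stand 19 mm ahead of it and the grasp point (between the pads) is the TCP; z points along the fingers, y is the line along which they close (so a half turn about z gives the same grasp; the last joint's range is limited). The gripper opens to 94 mm and grips with 3 to 60 N. Pads are 16 mm wide; open, the fingers measure 119 mm over their backs; the gripper's body (75 mm by 177 mm) begins 78 mm behind the grasp point.
Start: joints at [-1.296, 0.417, -0.01, 1.614, 0.005, 1.111, -0.053], TCP at [0.195, 0.594, 0.224] pointing down, gripper open.
Joint ranges: [-2.81, 2.81], [-0.39, 2.02], [-1.27, 1.25], [0.06, 2.57], [-1.19, 4.33], [0.19, 2], [-2.82, 2.82]. Speed limits (rad/s): [1.89, 1.89, 2.39, 2.39, 3.01, 3.01, 3.01].

## Interface

Orientations are given as a 3x3 rotation matrix whose columns are the frame's x, y, z axes.
In Python, from rig import robot gives the robot as it stands. Calls block until the motion is done:
- robot.move_ptp(position, orientation): joint-space move of the TCP to a pose.
- robot.move_linear(position, velocity=0.15, frame=None, threshold=None): straight line of the TCP; frame=None keeps the orientation; velocity is the mean speed in m/s. With threshold (N) it stops when the force on the tool has changed by that much, and returns True; else False.
- robot.goto_joints(angles): joint-space move.
- robot.gripper_to(opening): finger opening in m; the grip force is fixed at half the most; returns when the fingers have stopped.
- robot.pause(seconds).
- robot.ik(position, orientation): joint angles nearest the present ones, or None.
- robot.get_state(): the state.
- robot.grab_frame(name): name is "side" or "top"; returns the picture (420x560x3 uint8, red, green, blue); there is no depth.
- robot.camera_info(name): a dict with "fx", "fy", "cx", "cy" (pixels), "dist" ([k1, k2, p1, p2, k3] as OpenCV has them; the pictures are not rectified), "rvec" (rotation vector, rad) and "tvec" (3), from world to camera coordinates, as OpenCV has them. Camera axes: x right, y down, z forward; pixel columns grow to the right and rows downward; lengths in m; the calibration is good to about 2 mm. A picture is of the moment at which its call begins. camera_info takes no time and is no camera call.
A pose or a line that the arm cannot do raises robot.PlanningError and nothing moves.
- robot.sign_off(): hands the job in; it is judged then, once.
The state is a dict: "time": time; "qpos": joint angles; "joint_vel": joint speeds; "effort": joint torques, N m; "ee_pos": TCP position; "tool_rot": TCP orientation; "force": force on the tool from outside, world axes, zero at the start; "moment": the same for the moment, N m; "opening": finger opening in m; "grasp_force": force on a finger pad.
Only numpy, scipy, OpenCV 4.12 (cv2) and the standard library are available. Lean on these libraries where they do the work, as an engineer would, in place of code of your own. Each camera call takes 0.05 s, during which the arm holds its last target. There are 200 camera calls.

## Task

Three identical closed cream cartons of sealing film stand on the open bench in front of the monitor: one still holds a full roll and is much heavier, the other two are as good as empty. Lift them to find the heavy one and seat it in the aluminium holder, whose sprung floor goes down under its weight; put the two light ones flat in the shallow orange tray, next to each other and not stacked. Keep the cartons upright throughout and leave the bottle, the beaker and the timer where they stand.

Things in the scene. Friction and masses are not known exactly. Their poses are not given: they have to be found in the camera images.
- carton_a: one of three look-alike closed cream cartons with red print, 60 (x) x 130 (y) x 55 (z) mm, rigid; origin at the centre of its underside, y along its length. Stands flat on the bench (z = 0). One weighs about 0.65 kg, the other two about 0.15 kg each (within 15 percent); the places are random, only lifting tells which. Easily taken from above across its 60 mm width at mid-length.
- carton_b: one of three look-alike closed cream cartons with red print, 60 (x) x 130 (y) x 55 (z) mm, rigid; origin at the centre of its underside, y along its length. Stands flat on the bench (z = 0). One weighs about 0.65 kg, the other two about 0.15 kg each (within 15 percent); the places are random, only lifting tells which. Easily taken from above across its 60 mm width at mid-length.
- carton_c: one of three look-alike closed cream cartons with red print, 60 (x) x 130 (y) x 55 (z) mm, rigid; origin at the centre of its underside, y along its length. Stands flat on the bench (z = 0). One weighs about 0.65 kg, the other two about 0.15 kg each (within 15 percent); the places are random, only lifting tells which. Easily taken from above across its 60 mm width at mid-length.
- holder: aluminium holder fixed to the bench left or right of the cartons, 74 (x) x 144 (y) mm at the base; origin at the centre of its underside, y along its length. Pocket 68 x 138 mm: a carton along y has 4 mm to spare each side. Long sides: low lips, tops 24 mm above the bench. Ends: cheeks 39 mm high, flaring outwards above that to 51 mm (156 mm over all).
- holder_floor (a point): centre of the holder's pocket floor when it is down, 12 mm above the bench; axes as the holder's. The seated heavy carton's origin lies here.
- floor_plate (a joint): the holder's sprung grey floor, in m: 0 = up (its top 18 mm above the bench), 0.006 = fully down (12 mm). It gives from about 3.5 N and is down at 5 N, so the heavy carton's own weight sinks it and a light carton's does not.
- tray: shallow open orange tray fixed to the bench on the other side of the cartons, 260 (x) x 170 (y) x 20 (z) mm, walls 4 mm; origin at the centre of its underside. Two cartons fit flat on its floor next to each other, each lying along y, for instance centred 58 mm to either side of the middle along x.
- tray_in (a point): centre of the tray's inner floor, 4 mm above the bench; axes as the tray's. Walls rise 16 mm above it.
- amber_bottle: a bystander, loose, to be left alone; origin at the centre of its underside. Brown bottle with black cap, 48 mm in diameter, 100 mm tall.
- beaker: a bystander, loose, to be left alone; origin at the centre of its underside. Clear glass beaker, 53 mm in diameter, 68 mm tall.
- timer: a bystander, loose, to be left alone; origin at the centre of its underside. White timer with small display and three buttons, 24 x 62 x 66 mm, standing upright.

How it is judged:
At the end, for the whole second after the job is handed in: Heavy carton in the holder, its floor sunk by over 4 mm (within 8 mm in x, y and 4 mm in z of holder_floor, along it within 0.15 rad, either way round); both light cartons flat on the tray's floor (within 4 mm); all upright within 0.07 rad, slower than 20 mm/s (((x of carton_a in the frame of holder_floor between -0.008 and 0.008 m and y of carton_a in the frame of holder_floor between -0.008 and 0.008 m and z of carton_a in the frame of holder_floor between -0.004 and 0.004 m and angle between the y axis of carton_a and the y axis of holder, either way round below 0.15 rad and x of carton_b in the frame of tray_in between -0.11 and 0.11 m and y of carton_b in the frame of tray_in between -0.07 and 0.07 m and z of carton_b in the frame of tray_in between -0.004 and 0.004 m and x of carton_c in the frame of tray_in between -0.11 and 0.11 m and y of carton_c in the frame of tray_in between -0.07 and 0.07 m and z of carton_c in the frame of tray_in between -0.004 and 0.004 m) or (x of carton_b in the frame of holder_floor between -0.008 and 0.008 m and y of carton_b in the frame of holder_floor between -0.008 and 0.008 m and z of carton_b in the frame of holder_floor between -0.004 and 0.004 m and angle between the y axis of carton_b and the y axis of holder, either way round below 0.15 rad and x of carton_a in the frame of tray_in between -0.11 and 0.11 m and y of carton_a in the frame of tray_in between -0.07 and 0.07 m and z of carton_a in the frame of tray_in between -0.004 and 0.004 m and x of carton_c in the frame of tray_in between -0.11 and 0.11 m and y of carton_c in the frame of tray_in between -0.07 and 0.07 m and z of carton_c in the frame of tray_in between -0.004 and 0.004 m) or (x of carton_c in the frame of holder_floor between -0.008 and 0.008 m and y of carton_c in the frame of holder_floor between -0.008 and 0.008 m and z of carton_c in the frame of holder_floor between -0.004 and 0.004 m and angle between the y axis of carton_c and the y axis of holder, either way round below 0.15 rad and x of carton_a in the frame of tray_in between -0.11 and 0.11 m and y of carton_a in the frame of tray_in between -0.07 and 0.07 m and z of carton_a in the frame of tray_in between -0.004 and 0.004 m and x of carton_b in the frame of tray_in between -0.11 and 0.11 m and y of carton_b in the frame of tray_in between -0.07 and 0.07 m and z of carton_b in the frame of tray_in between -0.004 and 0.004 m)) and value of joint floor_plate above 0.004 m and linear speed of each of carton_a, carton_b, carton_c below 0.02 m/s and angle between each of carton_a, carton_b, carton_c's own z axis and vertical below 0.07 rad); the robot touches nothing.
It fails at once if a carton is tipped by more than 0.6 rad (angle between any of carton_a, carton_b, carton_c's own z axis and vertical above 0.6 rad).
It fails at once if the bottle, the beaker or the timer is shifted by more than 30 mm or tipped by more than 0.5 rad (distance of any of amber_bottle, beaker, timer from where it was at the start of the episode above 0.03 m or angle between any of amber_bottle, beaker, timer's own z axis and vertical above 0.5 rad).
It also fails if it takes over 70 s, if anything falls off the work surface, if the arm or the gripper's body presses on something with over 40 N, if the wrist force passes 120 N, or if a joint passes its speed limit or range.

## Working session

There is one attempt and no reset: what is moved stays moved. The work goes in short steps, each a Python script; the robot and the scene stay as the last script left them, time stands still between calls to the robot, and variables do not carry over. Pictures are saved under pics/ and viewed, at most 10 in all, crops included, and the job is handed in when it is done.

```bash
mkdir -p pics; ls
python3 - <<'E'
from rig import robot
import cv2
for n in("top","side"):
    im=robot.grab_frame(n); cv2.imwrite(f"pics/{n}0.png",im[:,:,::-1]); print(n,robot.camera_info(n))
s=robot.get_state(); print(s["time"],s["tool_rot"],s["force"])
E
```

```text
pics
top {'fx': 446.7056583792296, 'fy': 446.7056583792296, 'cx': 281.77750501138024, 'cy': 201.28534077451326, 'dist': array([-0.10942408,  0.        ,  0.        ,  0.        ,  0.        ]), 'rvec': array([ 2.12315959, -2.11143242,  0.19562722]), 'tvec': array([-0.00302621,  0.60134962,  1.01359564])}
side {'fx': 479.12263020836946, 'fy': 479.12263020836946, 'cx': 276.86054214923615, 'cy': 212.21702736091422, 'dist': array([0.05433694, 0.        , 0.        , 0.        , 0.        ]), 'rvec': array([-0.03376091, -2.8289907 ,  1.35049417]), 'tvec': array([0.57534506, 0.00989585, 1.45553271])}
0.1 [[-9.50240686e-01  3.11516584e-01 -2.38371160e-04]
 [ 3.11516664e-01  9.50240175e-01 -9.89136940e-04]
 [-8.16227079e-05 -1.01417475e-03 -9.99999482e-01]] [ 0.89080981 -0.05619216 -0.38128446]
```

View pics/top0.png

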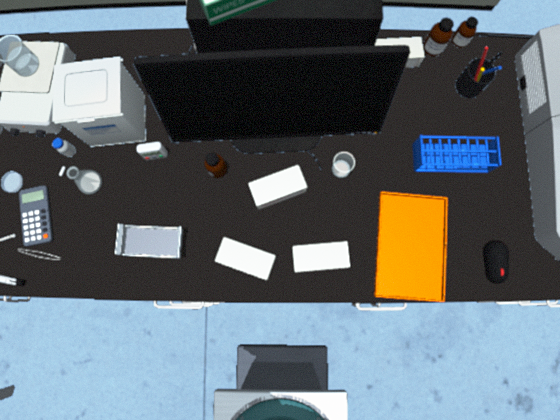

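View pics/side0.png

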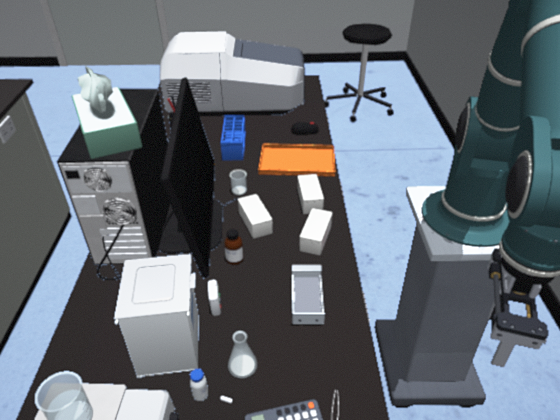

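Top view: cartons at about (246,258), (321,256) and (278,187), holder at (150,241), tray at (412,246), bottle (215,165), beaker (343,163), timer (150,150). The side view agrees, and the monitor stands close behind the third carton.

```bash
cat > h.py <<'E'
import numpy as np, cv2
from rig import robot
def cam(n):
    c=robot.camera_info(n); K=np.array([[c["fx"],0,c["cx"]],[0,c["fy"],c["cy"]],[0,0,1]])
    R=cv2.Rodrigues(c["rvec"])[0]; return K,c["dist"],R,-R.T@c["tvec"]
def rays(n,px):
    K,d,R,C=cam(n); u=cv2.undistortPoints(np.float64(px).reshape(-1,1,2),K,d).reshape(-1,2)
    return C,np.c_[u,np.ones(len(u))]@R
def plane(n,px,z):
    C,r=rays(n,px); return (C+r*((z-C[2])/r[:,2])[:,None])[:,:2]
def tri(p,q):
    A=np.zeros((3,3));b=np.zeros(3)
    for n,x in(("top",p),("side",q)):
        C,r=rays(n,[x]); r=r[0]/np.linalg.norm(r); M=np.eye(3)-np.outer(r,r); A+=M;b+=M@C
    return np.linalg.solve(A,b)
def rect(n,mask,z):
    """blob -> list of (centre, long, short, yaw of the long axis from world y) on plane z"""
    out=[]
    for c in cv2.findContours(mask,cv2.RETR_EXTERNAL,cv2.CHAIN_APPROX_NONE)[0]:
        if cv2.contourArea(c)<300: continue
        P=plane(n,c.reshape(-1,2),z).astype(np.float32)
        r=cv2.minAreaRect(P); b=cv2.boxPoints(r); e=[b[1]-b[0],b[2]-b[1]]; e.sort(key=np.linalg.norm)
        l=e[1]; l=l*(1 if l[1]>0 else -1)
        out.append((np.round(r[0],4),round(float(np.linalg.norm(e[1])),4),round(float(np.linalg.norm(e[0])),4),round(float(np.arctan2(-l[0],l[1])),3)))
    return out
E
python3 - <<'E'
from h import *
im=cv2.imread("pics/top0.png"); roi=np.zeros(im.shape[:2],np.uint8); roi[160:300,100:460]=255
g=im.min(2); hsv=cv2.cvtColor(im,cv2.COLOR_BGR2HSV)
print("cam",cam("top")[3],cam("side")[3])
m=((g>215)*255).astype(np.uint8)&roi; m[:,:200]=0;m[:,365:]=0
for r in rect("top",m,.055): print("carton",r)
m=cv2.inRange(hsv,(8,180,120),(25,255,255))&roi
for r in rect("top",m,.02): print("tray",r)
m=((g>70)*255).astype(np.uint8); m[:,:105]=0; m[:,195:]=0; m[:215]=0; m[270:]=0
for z in(.024,.045): 
  for r in rect("top",m,z): print("holder",z,r)
print("monitor low left, low right",tri((173,143),(208,280)))
for nm,z,p in(("bottle",.1,(214,158)),("beaker",.068,(344,157)),("timer",.066,(149,147))): print(nm,plane("top",[p],z))
b=cv2.resize(im[100:300,100:380],None,fx=2.8,fy=2.8,interpolation=cv2.INTER_CUBIC); cv2.imwrite("pics/crop.png",b)
E
```

```text
cam [ 0.39713291 -0.00833646  1.10960471] [0.57981101 1.11595305 0.93175283]
carton (array([ 0.4706, -0.0922]), 0.1294, 0.0593, 0.088)
carton (array([0.4653, 0.0871]), 0.1292, 0.0601, -0.334)
carton (array([0.6424, 0.0115]), 0.129, 0.0592, 0.371)
tray (array([ 0.4995, -0.32  ]), 0.2636, 0.1752, 1.487)
holder 0.024 (array([0.5075, 0.3307]), 0.1671, 0.0829, -0.025)
holder 0.045 (array([0.5054, 0.3242]), 0.1639, 0.0813, -0.025)
monitor low left, low right [0.75393522 0.27703072 0.03808168]
bottle [[0.69635704 0.16040851]]
beaker [[ 0.70962796 -0.15014663]]
timer [[0.73488339 0.32932773]]
```

View pics/crop.png

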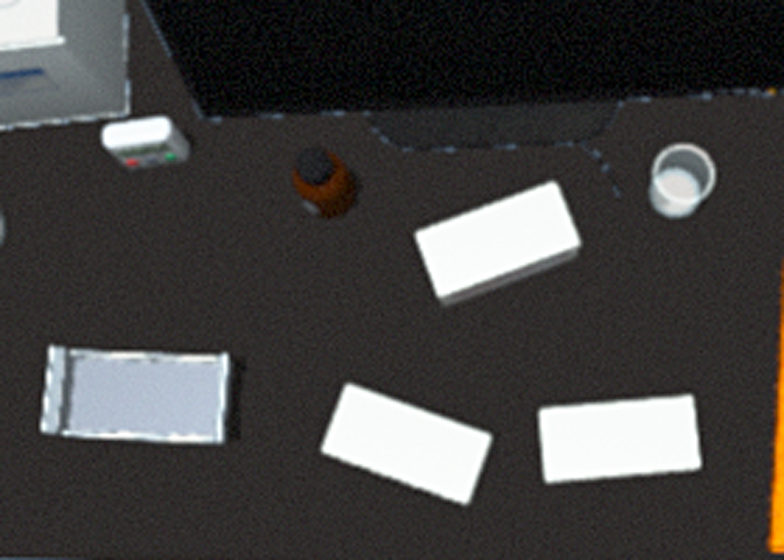

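```bash
cat >> h.py <<'E'
def rot(yaw):
    y=np.array([np.cos(yaw),np.sin(yaw),0]); z=np.array([0,0,-1.]); return np.c_[np.cross(y,z),y,z]
E
python3 - <<'E'
from h import *
f=lambda *a:np.array(a)/2.8+100-.3
c=plane("top",[f(48,346),f(42,433),f(229,352),f(225,442)],.051); print("cheek corners",c.round(4).tolist(),c.mean(0))
im=cv2.imread("pics/top0.png").min(2).astype(int)
for x in(130,140,150,160,170): print(x,im[218:264,x].tolist())
print(im[240,108:192].tolist())
print("mon bottom z.04",plane("top",[(173,143),(230,140),(270,139),(320,138),(383,135)],.04).round(3).tolist())
print("mon top left",tri((136,52),(186,80)))
for nm,p,z in(("c1",(.4706,-.0922,.04),.088),("c2",(.4653,.0871,.04),-.334),("c3",(.6424,.0115,.04),.371),("hold",(.506,.325,.05),-.025),("t1",(.4995-.058,-.325,.04),-.084),("t2",(.4995+.058,-.315,.04),-.084)):
  for k in(0,np.pi):
    q=robot.ik(np.array(p),rot(z+k)); print(nm,k>0,None if q is None else np.round(q,2))
E
```

```text
cheek corners [[0.5462, 0.4017], [0.4706, 0.4017], [0.5424, 0.2414], [0.4652, 0.2414]] [0.50609987 0.32155407]
130 [41, 44, 31, 44, 45, 40, 78, 154, 166, 156, 168, 179, 175, 176, 175, 174, 173, 176, 178, 180, 178, 173, 176, 175, 176, 177, 173, 176, 176, 176, 174, 175, 178, 174, 185, 192, 201, 211, 119, 31, 39, 45, 44, 45, 37, 40]
140 [38, 45, 43, 37, 42, 40, 34, 119, 224, 234, 192, 176, 172, 178, 173, 177, 170, 175, 175, 179, 179, 175, 181, 178, 181, 178, 176, 178, 184, 173, 177, 180, 182, 180, 180, 167, 178, 253, 175, 53, 43, 42, 43, 45, 47, 38]
150 [40, 38, 42, 42, 42, 38, 35, 114, 214, 224, 180, 182, 182, 182, 181, 175, 183, 178, 180, 179, 181, 178, 180, 178, 180, 174, 185, 178, 179, 178, 182, 183, 179, 189, 183, 184, 202, 227, 166, 84, 41, 38, 42, 40, 45, 41]
160 [45, 36, 42, 38, 42, 44, 29, 58, 116, 187, 196, 180, 178, 180, 177, 184, 182, 180, 181, 180, 180, 183, 177, 186, 180, 181, 179, 185, 181, 182, 182, 187, 183, 183, 183, 182, 194, 207, 241, 178, 74, 36, 41, 45, 43, 45]
170 [44, 44, 40, 49, 38, 45, 42, 31, 103, 218, 239, 202, 192, 183, 181, 183, 186, 182, 184, 183, 184, 184
[... 596 characters left out ...]
, [0.777, -0.254]]
mon top left [0.74047211 0.2101085  0.53395522]
c1 False [-0.52  0.59  0.81  2.12 -0.67  0.7   0.83]
c1 True [-0.7   0.75  1.08  2.13 -0.93  0.85 -2.09]
c2 False [-0.66  0.48  0.49  2.13 -0.38  0.62 -0.23]
c2 True [-0.26  0.43  0.01  2.12 -0.01  0.59  2.57]
c3 False [-0.41  0.72  0.48  1.7  -0.43  0.83  0.64]
c3 True [-0.75  0.99  1.08  1.71 -0.99  1.08 -2.11]
hold False [-0.86  0.61  0.32  1.81 -0.26  0.77 -0.43]
hold True [-0.45  0.6  -0.23  1.79  0.18  0.77  2.35]
t1 False [-0.09  0.74  0.9   1.96 -0.78  0.84  1.16]
t1 True [-0.2   0.86  1.08  1.96 -0.96  0.95 -1.85]
t2 False [-0.13  0.87  0.89  1.72 -0.81  0.96  0.99]
t2 True [-0.22  0.99  1.08  1.72 -0.99  1.08 -2.03]
```

```bash
cat >> h.py <<'E'
UP=.2; G=.040
def above(p,yaw,z=UP): robot.move_ptp(np.array([*p,z]),rot(yaw))
def F():
    robot.pause(.25); return robot.get_state()["force"].copy()
def pick(p,yaw):
    above(p,yaw); f0=F()
    robot.move_linear(np.array([*p,G+.03]),.2); hit=robot.move_linear(np.array([*p,G]),.06,threshold=12)
    if hit: print("hit",robot.get_state()["ee_pos"],robot.get_state()["force"]); return
    robot.gripper_to(.05); s=robot.get_state(); print("grip",s["opening"],s["grasp_force"])
    robot.move_linear(np.array([*p,UP]),.12); d=F()-f0
    s=robot.get_state(); print("lift dF",d.round(2),"opening",s["opening"],"t",s["time"])
    return d
E
python3 - <<'E'
from h import *
a=plane("top",[(130,224.3),(140,224.9),(150,224.9),(160,226),(170,226)],.024);b=plane("top",[(130,256),(140,256.5),(150,256.8),(160,257.5),(170,257.8)],0)
print(((a+b)/2).round(4).tolist(),(a-b)[:,0].round(4))
im=cv2.imread("pics/side0.png"); cv2.imwrite("pics/sideh.png",cv2.resize(im[250:340,270:350],None,fx=6,fy=6,interpolation=cv2.INTER_CUBIC))
pick((.4706,-.0922),.088)
E
```

```text
[[0.5092, 0.3798], [0.5081, 0.354], [0.508, 0.3285], [0.5061, 0.3029], [0.506, 0.2776]] [0.0771 0.0767 0.0773 0.0762 0.0768]
grip 0.059801787838575766 29.99856323003769
lift dF [-1.46  1.39 -1.95] opening 0.05985003605969162 t 6.775
```

View pics/sideh.png

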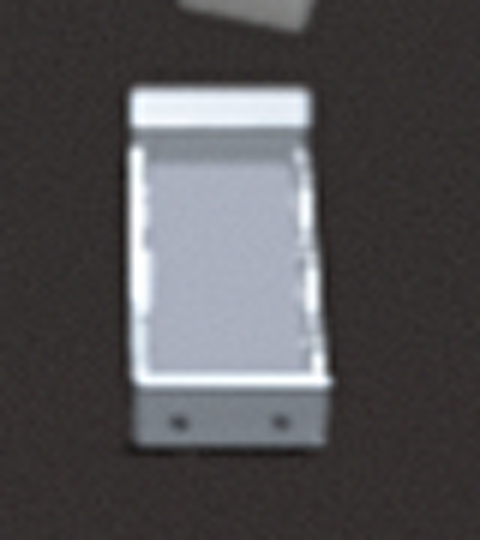

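c1 weighs about 1.9 N, so it is light and goes to the tray's far slot. The side crop shows the holder's near cheek top at crop rows ~383 and far flare at row ~88.

```bash
cat >> h.py <<'E'
def place(p,yaw,zf,op=.08):
    above(p,yaw); robot.pause(.2)
    robot.move_linear(np.array([*p,G+zf+.02]),.2); hit=robot.move_linear(np.array([*p,G+zf-.003]),.04,threshold=4)
    s=robot.get_state(); print("down",hit,s["ee_pos"].round(4),s["force"].round(1))
    robot.gripper_to(op); robot.move_linear(np.array([*p,UP]),.2); print("t",robot.get_state()["time"])
E
python3 - <<'E'
from h import *
f=lambda x,y:(270+x/6-.4,250+y/6-.4)
c=plane("side",[f(133,382),f(330,382),f(130,88),f(310,88)],.051); print("side holder",c.round(4).tolist(),c.mean(0).round(4))
place((.5573,-.3249),-.084,.004)
robot.gripper_to(.094)
d=pick((.4653,.0871),-.334)
E
```

```text
side holder [[0.5469, 0.3997], [0.4711, 0.4018], [0.5416, 0.2412], [0.4646, 0.2436]] [0.5061 0.3216]
down True [ 0.5573 -0.3248  0.0435] [ 1.5 -1.4  1.7]
t 10.7583
grip 0.059848978152545335 30.000135898590088
lift dF [-1.09 -0.14 -5.41] opening 0.05999688137542045 t 16.8417
```

Run:
```python
from h import *
p=(.5066,.3216); above(p,-.035); robot.pause(.2)
robot.move_linear(np.array([*p,G+.04]),.2)
hit=robot.move_linear(np.array([*p,G+.012]),.03,threshold=8)
robot.pause(.1); s=robot.get_state(); print(hit,s["ee_pos"].round(4),s["force"].round(2),s["moment"].round(2))
if s["ee_pos"][2]<G+.0195:
    robot.gripper_to(.08); robot.move_linear(np.array([*p,UP]),.2); print("released")
    above((.56,.16),.2); print(robot.get_state()["time"])
    c=[robot.grab_frame(n)[:,:,::-1] for n in("side","top")]
    cv2.imwrite("pics/seat.png",np.hstack([cv2.resize(c[0][235:335,265:365],(400,400),interpolation=2),cv2.resize(c[1][190:290,100:200],(400,400),interpolation=2)]))
    cv2.imwrite("pics/top1.png",c[1])
```

```text
True [0.5065 0.3216 0.0521] [-1.3   0.47  8.21] [-0.09  0.45  0.08]
released
21.8917
```

View pics/seat.png

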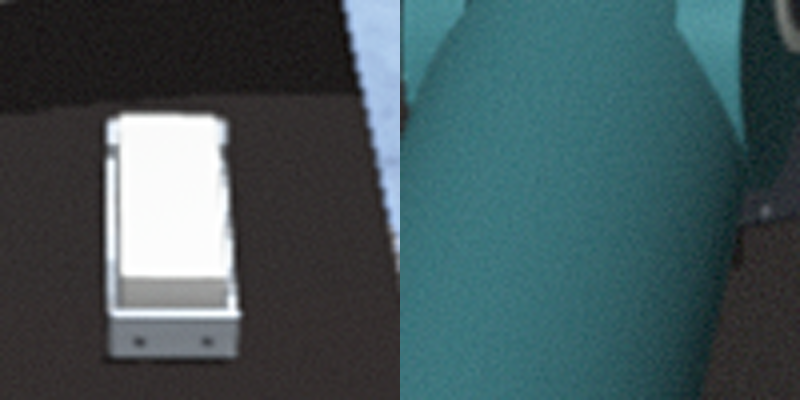

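The side crop shows the heavy carton down between both lips and cheeks, and the TCP reached the sunk-floor height. Next is the third carton.

Run:
```python
from h import *
robot.gripper_to(.094)
d=pick((.6424,.0115),.371)
if d is not None and abs(d[2])<3.5:
    place((.4417,-.3151),-.084,.004)
    s=robot.get_state(); above((.45,.08),0,.3)
    c=[robot.grab_frame(n)[:,:,::-1] for n in("side","top")]
    cv2.imwrite("pics/end_side.png",c[0]); cv2.imwrite("pics/end_top.png",c[1])
    cv2.imwrite("pics/end.png",np.hstack([cv2.resize(c[0][120:340,200:360],(400,550),interpolation=2),cv2.resize(c[1][170:310,360:460],(393,550),interpolation=2)]))
    m=((c[1].min(2)>215)*255).astype(np.uint8); m[:170]=0;m[310:]=0;m[:,460:]=0
    m[:,200:370]=0
    for z in(.059,.067): print(z,[r for r in rect("top",m,z)])
    print(robot.get_state()["time"])
```

```text
grip 0.06003267783371493 29.999475181102753
lift dF [ 0.5  -1.08 -0.84] opening 0.06008220444168156 t 27.2167
down True [ 0.4416 -0.3148  0.0434] [ 0.6 -0.7 -1.1]
t 31.65
0.059 [(array([ 0.4411, -0.314 ]), 0.1297, 0.0599, -0.09), (array([0.5087, 0.3602]), 0.0606, 0.0601, 0.01), (array([ 0.5565, -0.324 ]), 0.1289, 0.0594, -0.084)]
0.067 [(array([ 0.4408, -0.3117]), 0.1287, 0.0594, -0.09), (array([0.5079, 0.3574]), 0.0601, 0.0596, 0.01), (array([ 0.5553, -0.3216]), 0.1279, 0.0589, -0.084)]
33.275
```

View pics/end.png

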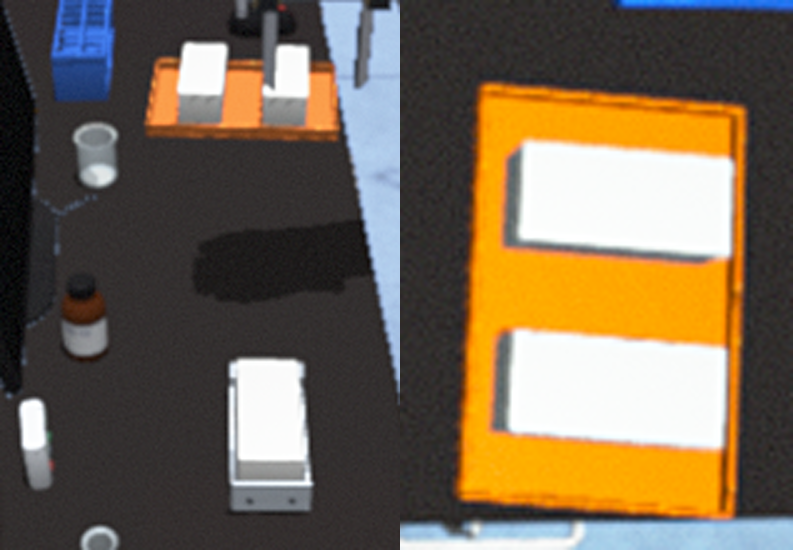

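The picture shows both light cartons flat side by side inside the tray. The heavy one sits in the holder, and the bottle, beaker and timer are where they were.

```bash
python3 -c "
from rig import robot
print(robot.sign_off())"
```

```text
the job is handed in; nothing more can be done
None
```

I handed the job in at about 33 s: the heavy carton (5.4 N when lifted) is in the holder with its floor sunk, and the two light ones (under 2 N each) lie side by side in the tray; the last pictures agreed, but the sign-off returned no verdict.

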